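Walk the inkstone round to the desk stop

ROBOT

A 7-joint arm with a two-finger parallel gripper is mounted at the origin on the work surface. World frame = base frame: x ahead of the robot, y to its left, z up, the work surface at z = 0. Lengths are in mm, angles in rad, forces in N, time in s.
With the tool pointing down it reaches from about 400 to 875 mm from the base axis. Payload 19.3 kg.
Tool frame: the origin (TCP) lies at the very end of the fingers, on their centre line; the grasp point (between the pads) lies env.grip_depth behind it (env.grip_depth is the distance from the TCP to the grasp point, in mm); x points along the fingers, z is the direction in which the jaws open and shut, and the axes are right-handed (so a half turn about x gives the same grasp; the last joint's range is limited). The gripper opens to 85 mm and grips with 20 to 120 N. Pads are 22 mm wide; open, the fingers measure 114 mm over their backs; the gripper's body (76 mm by 85 mm) begins 54 mm behind the grasp point. The pads swing forward as they close: fully open they stand 13 mm farther back than shut.
Start: joints at [-0.07, 0.521, -0.036, 1.599, 0.021, 1.021, -0.113], TCP at [624.992, -0.025, 231.291] pointing down, gripper open.
Joint ranges: [-2.91, 2.91], [-0.3, 2.13], [-1.5, 1.42], [0.17, 2.43], [-1.26, 4.41], [0.16, 1.93], [-2.52, 2.52]. Speed limits (rad/s): [1.89, 1.89, 2.39, 2.39, 3.01, 3.01, 3.01].

INTERFACE

Orientations are given as a unit quaternion [w, x, y, z].
In Python, from plant import env, vision gives the robot as it stands.
- The arm moves only by the tool apply_moves, never from a script. Its arguments are lists of equal length, an entry for each row: "travel": the shift along the tool's x, y, z in mm, a list of three; "spin": the turn about the tool's x in degrees. In form: {"travel": [[x, y, z], ...], "spin": [spin, ...]}. A call has 1 to 8 rows; each row is the pose to reach, as a shift and turn from the pose commanded when the call began, along the tool's axes at that moment; what a row does not reach only later rows make up. A row lasts 1/8 s, in which the tool goes at most 62.5 mm and 10.7 degrees, less where a joint would pass 70% of its speed; a pose out of reach is approached as far as the arm can. A call with a gripper value outside its range is refused whole. "hand" is the closure, from 0 (fully open) to 1 (shut), set as the call begins (left out, the last holds). The fingers move at their own pace and stop on an object; the grip force is fixed at half the most. Time passes only in rows, so rows that repeat a pose let the fingers close. It gives the time, the measured TCP pose, the force and the opening at its end, in the units of the state.
- env.state(): the state, without advancing time (a new reading comes with each control period).
- vision.grab_frame(name): name is "scene" or "side" or "wrist"; returns a dict with "color" (480x640x3 uint8, red, green, blue), "range_z" (480x640 float32, mm along the optical axis (not along the pixel's ray), 0 where there is no reading), "vertical_fov" (degrees; the focal length in pixels is half the picture's height over the tangent of half this angle, whatever the lens; pixels are square), "cx", "cy" (the principal point, pixels), "view" (4x4, takes a point from world to camera coordinates); the wrist camera has in their place "T_tool_cam" (4x4, takes a point from camera to tool coordinates, whose origin is the TCP and whose axes are the tool frame's). Camera axes: x right, y down, z forward; pixel columns grow to the right and rows downward; lengths in mm; the calibration is good to about 2 mm. The wrist camera is an equidistant fisheye: a pixel r from the principal point sees the ray r / f radians off the axis. A picture is of the moment at which its call begins: read the wrist's pose just before it.
- env.sign_off(): hands the job in, once; it reports no verdict.
The state is a dict: "time": time; "q": joint angles; "joint_vel": joint speeds; "joint_torque": joint torques, N m; "tcp_pos": TCP position; "eef_rot": TCP orientation; "force": force on the tool from outside, world axes, zero at the start; "moment": the same for the moment, N m; "finger_gap": finger opening in mm.
Only numpy, scipy, OpenCV 4.12 (cv2) and the standard library are available. Lean on these libraries where they do the work, as an engineer would, in place of code of your own. Each camera call takes 0.05 s, during which the arm holds its last target.

TASK

Without grasping or lifting anything, walk the heavy inkstone round on the desk by pushing its corners in turn with the fingertips, until one of its two long sides looks squarely at the wooden stop while the stone is still at least a thumb's width short of it. Then push the stone home, so that this long side lies flat against the stop with the stone wholly between the two red marks, and take the hand away. Keep the stone flat on the desk, do not send it skidding, and leave everything else where it is.

Things in the scene. Friction and masses are not known exactly. Their poses are not given: they have to be found in the camera images.
- inkstone: Dark slate inkstone, loose heavy flat block (0.7 to 1 kg): 90 mm along its own x, 124 mm along y, 32 mm high, vertical sides, edges rounded 3 mm; round grinding face and black pool on top. Origin: centre of its underside, z up. Its long sides are at x = +45 and -45 mm; either may go to the stop. It starts turned 45 to 90 degrees, either way, from lying along the stop.
- stop: Straight pale wooden rail fixed to the desk beyond the inkstone: 300 mm along its y, 32 thick, 24 high. Origin: on the desk, middle of its working face (towards stone and robot), which is the plane x = 0; x points into the rail, the stone is at negative x. Red marks 6 mm wide cross it at y = +85 and -85 mm. The stone is against it when its centre is at x = -45 mm.
- seal: Reddish-brown stone seal standing upright, 26 x 26 mm, 54 mm high, with a round head, loose; bystander. Origin: centre of its underside.
- dropper: Small round blue ceramic water dropper, 54 mm across, 44 mm high, loose; bystander. Origin: centre of its underside.
- ink_stick: Black ink stick with a gold band lying flat, 22 x 78 x 13 mm, loose; bystander. Origin: centre of its underside.
- paperweight: Brass paperweight bar with a wooden grip, 26 x 170 mm, 22 mm high, loose, on the stone's right; bystander. Origin: centre of its underside.
- teacup: White cup, 72 mm across, 55 mm high, loose, on the robot's right; bystander. Origin: centre of its underside.
- washer: Blue ceramic brush-washing bowl, 120 mm across, 50 mm high, loose, on the robot's left; bystander. Origin: centre of its underside.
Things that resemble listed ones, but are neither listed nor needed, are in the scene too. There is more than one size of the inkstone; the one meant has the size given above.

How it is judged:
By the outcome, as a careful person would: the job done as asked, in the order asked, and still so for the second after the job is handed in, with the robot touching nothing.
It also fails if it takes over 72 s, if anything falls off the work surface, if the arm or the gripper's body presses on something with over 40 N, if the wrist force passes 120 N, or if a joint passes its speed limit or range.

## Working session

There is one attempt and no reset: what is moved stays moved. The work goes in short steps, Python scripts to look and compute and a tool call to move; the robot and the scene stay as the last step left them, time stands still between calls to the robot, and variables do not carry over. Pictures are saved under pics/ and viewed, and the job is handed in when it is done.

Besides the shell and the picture viewer there is one more tool, called after "Call:" as name(argument=value, ...), one argument or row to a line, values as JSON. apply_moves: Moves the arm, as the interface text tells. Its arguments: {"type":"object","properties":{"travel":{"type":"array"},"spin":{"type":"array"},"hand":{"type":"number"}},"required":["travel","spin"]}

```bash
ls; mkdir -p pics; python3 - <<'E'
from plant import env, vision
import cv2
s=env.state(); print(s['time'],s['tcp_pos'],s['eef_rot'],s['finger_gap'],s['force'],env.grip_depth)
for n in ['scene','side','wrist']:
    f=vision.grab_frame(n)
    cv2.imwrite(f'pics/{n}0.png',f['color'][:,:,::-1])
    print(n,f['vertical_fov'],f['cx'],f['cy'])
E
```

```text
pics
0.0 [ 6.24677368e+02 -1.05196758e-02  2.30731591e+02] [ 7.06708850e-01 -5.05251698e-06  7.07504488e-01 -2.22497574e-05] 85.67949724755522 [-0.47707372  0.30091561  0.08301783] 18.700000000000003
scene 51.63609509301 318.41209827152727 247.29606978116777
side 57.133295548136125 323.4957744174131 240.46889682327236
wrist 65.70646984690485 323.21064872475694 242.88499128799327
```

View pics/scene0.png

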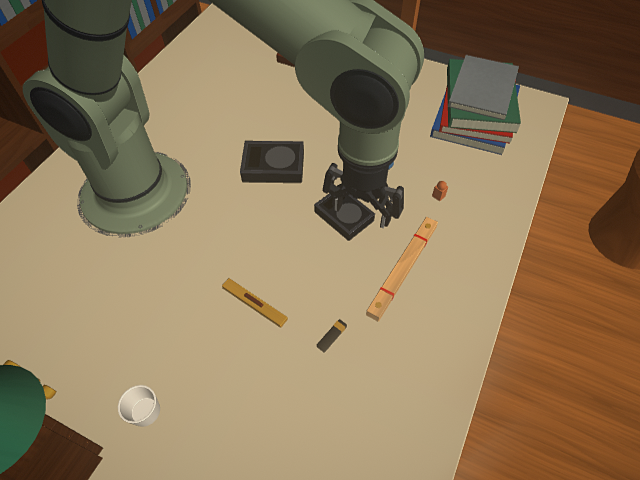

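View pics/side0.png

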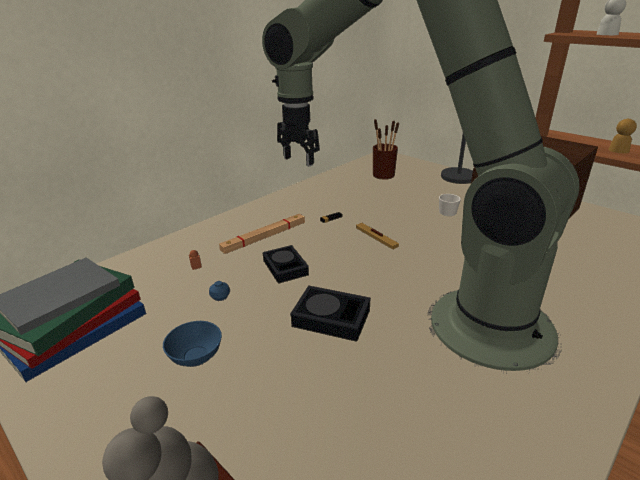

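View pics/wrist0.png

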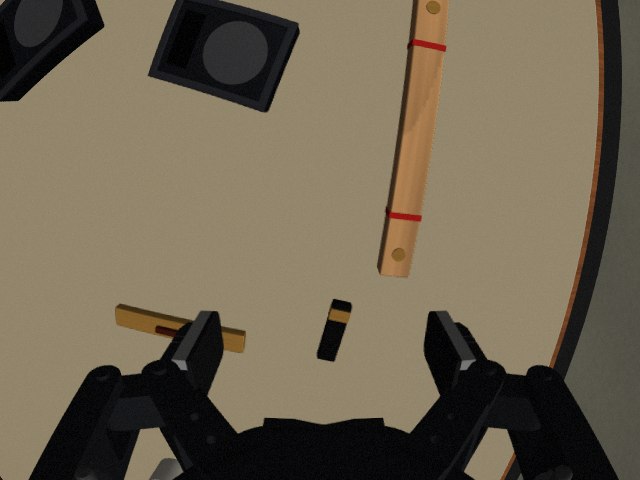

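```bash
cat > h.py <<'E'
from plant import env, vision
import numpy as np, cv2
from scipy.spatial.transform import Rotation as R
def cloud(n):
    s=env.state(); f=vision.grab_frame(n)
    h,w=f['range_z'].shape
    F=h/2/np.tan(np.radians(f['vertical_fov']/2))
    v,u=np.mgrid[0:h,0:w].astype(float)
    a=(u-f['cx'])/F; b=(v-f['cy'])/F
    if n=='wrist':
        r=np.hypot(a,b)+1e-9; k=np.tan(np.minimum(r,1.5))/r
        a=a*k;b=b*k
        q=s['eef_rot']; T=np.eye(4); T[:3,:3]=R.from_quat([q[1],q[2],q[3],q[0]]).as_matrix(); T[:3,3]=s['tcp_pos']
        M=T@f['T_tool_cam']
    else: M=np.linalg.inv(f['view'])
    ray=np.stack([a,b,np.ones_like(a)],-1)@M[:3,:3].T
    P=M[:3,3]+ray*f['range_z'][...,None].astype(float)
    P[f['range_z']==0]=np.nan
    return f['color'],P,ray,M[:3,3]
def plane(ray,o,z): return o+ray*((z-o[2])/ray[...,2])[...,None]
def rect(pts):
    (c,(w,h),ang)=cv2.minAreaRect(pts.astype(np.float32)); 
    return np.array(c),w,h,ang
E
python3 - <<'E'
from h import *
for n in ['wrist','scene','side']:
    c,P,ray,o=cloud(n)
    hsv=cv2.cvtColor(c,cv2.COLOR_RGB2HSV)
    z=P[...,2]
    ok=(np.isfinite(z))&(P[...,0]>350)&(P[...,0]<1050)&(abs(P[...,1])<600)
    zz=z[ok&(abs(z)<12)]; print(n,'desk z',np.median(zz),zz.std())
    m=(ok&(z>8)&(z<62)).astype(np.uint8)
    N,L,st,ce=cv2.connectedComponentsWithStats(m)
    for i in range(1,N):
        if st[i,4]<60: continue
        k=L==i; p=P[k]; top=np.percentile(p[:,2],90); t=p[p[:,2]>top-6]
        cc,w,h,a=rect(t[:,:2])
        print(n,ce[i].round(),st[i,4],'top%.0f'%top,cc.round(1),round(w,1),round(h,1),round(a,1),np.median(c[k],0))
E
```

```text
wrist desk z 0.8281250918461467 1.0327402207268837
wrist [80. 20.] 1344 top42 [366.7 217. ] 47.8 33.0 89.9 [10. 11. 13.]
wrist [224.  51.] 11601 top33 [527.5 156.6] 90.6 125.3 68.6 [26. 26. 29.]
wrist [414. 136.] 9666 top26 [713.3  69.5] 286.2 34.3 83.6 [160. 117.  74.]
wrist [334. 331.] 1172 top15 [ 635.3 -148.2] 78.7 23.1 76.3 [11. 11. 11.]
wrist [147. 322.] 1259 top20 [ 409.3 -143.8] 27.0 94.6 80.1 [127.  91.  39.]
wrist [233. 341.] 439 top16 [ 515.7 -163. ] 27.1 28.4 81.5 [128.  92.  40.]
wrist [167. 470.] 433 top49 [ 368.  -418.1] 35.8 8.6 3.1 [72. 70. 64.]
scene desk z 0.37473395102625773 2.0275070785681395
scene [471. 134.] 1561 top57 [734.5 543.2] 83.0 206.6 82.3 [116.  91.  90.]
scene [296. 169.] 324 top42 [366.5 239.7] 33.0 90.2 1.5 [51. 47. 40.]
scene [440. 190.] 200 top52 [723.  320.4] 20.2 22.4 40.6 [136.  79.  48.]
scene [345. 215.] 1542 top34 [528.7 156.9] 91.8 127.0 68.7 [53. 50. 46.]
scene [401. 269.] 1712 top27 [715.7  76.9] 301.7 32.8 83.5 [202. 148.  90.]
scene [255. 302.] 846 top19 [ 448.1 -150.5] 26.8 169.4 80.0 [169. 124.  50.]
scene [331. 335.] 371 top16 [ 636
[... 333 characters left out ...]
53 [ 377.9 -448.1] 52.4 74.8 0.1 [128. 123. 113.]
side [330. 216.] 96 top15 [ 631.7 -146.3] 80.0 29.9 69.7 [18.5 18.  17. ]
side [261. 233.] 854 top26 [711.7  77.9] 301.5 41.0 83.0 [133.5  94.   63. ]
side [378. 235.] 293 top18 [ 444.5 -147.7] 29.1 168.3 80.3 [130.  97.  48.]
side [285. 263.] 1125 top33 [526.2 158.2] 90.7 131.5 68.6 [22. 23. 24.]
side [194. 259.] 164 top51 [716.8 322.8] 18.1 16.1 43.2 [95. 55. 36.]
side [219. 290.] 314 top41 [549.6 357. ] 28.9 26.9 58.4 [40. 56. 69.]
side [309. 292.] 167 top42 [364.4 238.5] 30.0 85.7 1.7 [29. 30. 32.]
side [124. 308.] 991 top57 [653.5 555.1] 24.6 92.4 12.5 [48. 30. 32.]
side [192. 342.] 1871 top50 [416.1 514.4] 116.6 121.1 62.8 [38. 53. 67.]
```

Call:
apply_moves(
  travel=[
    [15,28,-21],
    [35,55,-42],
    [60,83,-63],
    [80,110,-85],
    [105,138,-106],
    [125,165,-127],
    [145,193,-148],
    [150,220,-169],
  ],
  spin=[-10.4,-20.8,-31.2,-41.6,-52,-62.4,-73,-83.5],
  hand=1,
)

```text
time: 1.3
tcp_pos: [454.8, 220.7, 80.3]
eef_rot: [0.526, -0.472, 0.527, 0.473]
force: [-0.1, -0.2, 0.3]
finger_gap: 0.1
```

```bash
cat >> h.py <<'E'
def stone(views=('scene','side'),verbose=True,mx=None):
    out=[]
    for n in views:
        c,P,ray,o=cloud(n)
        z=P[...,2]; v=c.max(-1).astype(int); sat=v-c.min(-1)
        k=np.isfinite(z)&(z>27)&(z<39)&(sat<45)&(P[...,0]>430)&(P[...,0]<730)&(P[...,1]>-100)&(P[...,1]<300)
        # remove things standing higher
        m=k.astype(np.uint8)
        N,L,st,ce=cv2.connectedComponentsWithStats(m)
        if N<2: print(n,'none'); continue
        i=1+np.argmax(st[1:,4]); p=P[L==i]
        cc,w,h,a=rect(p[:,:2])
        if w>h: sa=a+90
        else: sa=a
        sa=(sa+60)%180-60   # short axis, expected between -20 and 75
        print(n,st[i,4],'centre',cc.round(1),'size',round(min(w,h),1),round(max(w,h),1),'short axis',round(sa,1))
        out.append((cc,sa))
    return out
RO=np.array([697.6,79.3]); RA=np.radians(-6.5)
RX=np.array([np.cos(RA),np.sin(RA)]); RY=np.array([-RX[1],RX[0]])
def rail(c): d=np.asarray(c)-RO; return np.array([d@RX,d@RY])
def info():
    s=env.state(); q=s['eef_rot']; Rm=R.from_quat([q[1],q[2],q[3],q[0]]).as_matrix()
    print('t%.2f'%s['time'],'tcp',np.round(s['tcp_pos'],1),'F',np.round(s['force'],1),'gap%.1f'%s['finger_gap'],'zyaw%.1f'%np.degrees(np.arctan2(Rm[1,2],Rm[0,2])))
    return np.array(s['tcp_pos']),Rm
def goto(xyz):
    t,Rm=info(); d=np.asarray(xyz)-t; print('-> travel',np.round(Rm.T@d,1))
def frame(c,sa):
    a=np.radians(sa); u=np.array([np.cos(a),np.sin(a)]); return u,np.array([u[1],-u[0]])
E
python3 - <<'E'
from h import *
info()
for cc,sa in stone(): print(rail(cc).round(1))
for n in ['scene','side','wrist']:
    cv2.imwrite(f'pics/{n}1.png',vision.grab_frame(n)['color'][:,:,::-1])
E
```

```text
t1.30 tcp [454.8 220.7  80.3] F [-0.1 -0.2  0.3] gap0.1 zyaw83.9
scene 1489 centre [529.1 156. ] size 95.1 126.9 short axis 67.9
side 611 centre [525.  158.6] size 91.3 127.3 short axis 68.5
[-176.1   57.1]
[-180.5   59.3]
```

View pics/scene1.png

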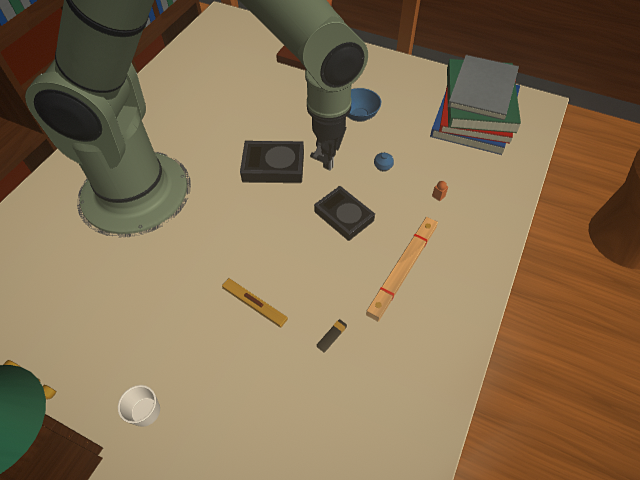

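View pics/wrist1.png

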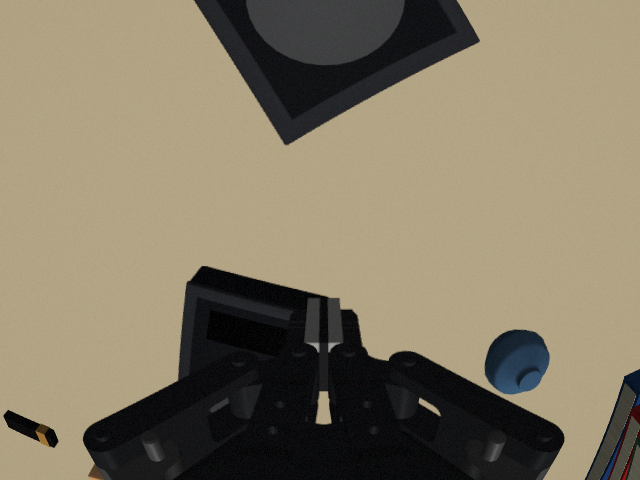

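Call:
apply_moves(
  travel=[
    [24,0,0],
    [48,0,0],
    [66,0,0],
    [72,0,0],
    [72,-5,-1.5],
    [72,-10,-3],
    [72,-14,-4],
    [72,-17,-5],
  ],
  spin=[0,0,0,0,0,0,0,0],
)

```text
time: 2.55
tcp_pos: [472.2, 213.5, 9.6]
eef_rot: [0.528, -0.471, 0.527, 0.471]
force: [-7.5, 5.5, 6.0]
finger_gap: 0.5
```

```bash
python3 - <<'E'
from h import *
info()
for cc,sa in stone(): print(rail(cc).round(1))
E
```

```text
t2.55 tcp [472.2 213.5   9.6] F [-7.5  5.5  6. ] gap0.5 zyaw83.5
scene 1527 centre [524.6 159.5] size 94.6 140.4 short axis 68.6
side 195 centre [475.3 169. ] size 49.3 120.7 short axis 10.8
[-181.    60.1]
[-231.   64.]
```

Call:
apply_moves(
  travel=[
    [0,-4.3,-1.2],
    [0,-8.6,-2.5],
    [0,-12.8,-4.1],
    [0,-16.9,-6],
    [0,-20.8,-8.2],
    [0,-24.5,-10.7],
    [0,-28.1,-13.5],
    [0,-31.5,-16.5],
  ],
  spin=[0,0,0,0,0,0,0,0],
)

```text
time: 3.65
tcp_pos: [501.6, 194.1, 9.6]
eef_rot: [0.528, -0.471, 0.527, 0.471]
force: [-5.4, 6.0, 2.8]
finger_gap: -0.2
```

```bash
sed -i 's/m=k.astype(np.uint8)$/m=cv2.morphologyEx(k.astype(np.uint8),cv2.MORPH_OPEN,np.ones((7,7)))/' h.py; python3 - <<'E'
from h import *
info()
for cc,sa in stone(): print(rail(cc).round(1))
cv2.imwrite('pics/scene2.png',vision.grab_frame('scene')['color'][100:300,200:520,::-1].repeat(2,0).repeat(2,1))
E
```

```text
t3.65 tcp [501.6 194.1   9.6] F [-5.4  6.   2.8] gap-0.2 zyaw83.5
scene 945 centre [550.  134.6] size 90.7 111.5 short axis 58.2
side 101 centre [505.2 125.3] size 25.2 56.3 short axis 46.8
[-152.9   38.3]
[-196.4   23.9]
```

View pics/scene2.png

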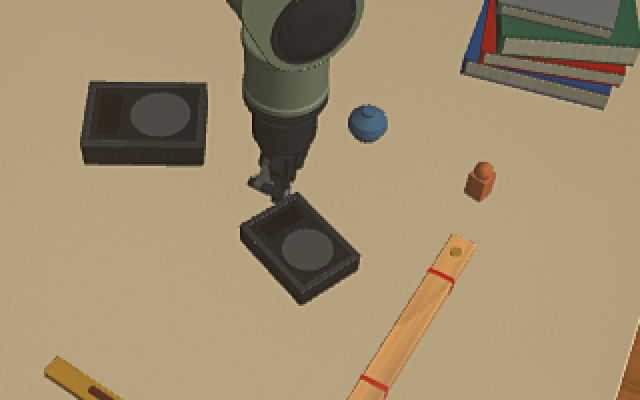

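Call:
apply_moves(
  travel=[
    [0,7,3.4],
    [0,3,12.4],
    [0,-3,12.4],
    [0,-8,12],
    [0,-13,11.2],
    [0,-18,10.2],
    [0,-22.5,9],
    [0,-27,7.8],
  ],
  spin=[0,0,0,0,0,0,0,0],
)

```text
time: 4.8
tcp_pos: [529.5, 198.2, 9.2]
eef_rot: [0.528, -0.471, 0.527, 0.471]
force: [-2.6, 4.5, 1.1]
finger_gap: 0.0
```

```bash
python3 - <<'E'
from h import *
info()
for cc,sa in stone(['scene']): print(rail(cc).round(1))
cv2.imwrite('pics/scene3.png',vision.grab_frame('scene')['color'][100:300,200:520,::-1].repeat(2,0).repeat(2,1))
E
```

```text
t4.80 tcp [529.5 198.2   9.2] F [-2.6  4.5  1.1] gap0.0 zyaw83.5
scene 995 centre [568.2 118.5] size 92.0 118.5 short axis 51.8
[-133.    24.3]
```

View pics/scene3.png

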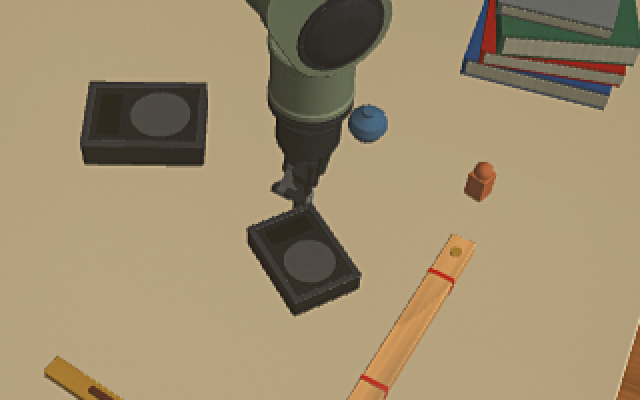

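Call:
apply_moves(
  travel=[
    [-3,6,4],
    [-40,6,4],
    [-50,-35,-8],
    [-50,-80,-23],
    [-50,-115,-34],
    [-45,-128,-38],
    [-20,-128,-38],
    [0,-128,-38],
  ],
  spin=[0,0,0,0,0,0,0,0],
)

```text
time: 5.9
tcp_pos: [651.3, 146.1, 8.1]
eef_rot: [0.527, -0.471, 0.528, 0.471]
force: [0.3, 1.0, -0.6]
finger_gap: -0.2
```

```bash
python3 - <<'E'
from h import *
info()
for cc,sa in stone(): print(rail(cc).round(1))
cv2.imwrite('pics/scene4.png',vision.grab_frame('scene')['color'][100:300,200:520,::-1].repeat(2,0).repeat(2,1))
E
```

```text
t5.90 tcp [651.3 146.1   8.1] F [ 0.3  1.  -0.6] gap-0.2 zyaw83.5
scene 901 centre [561.9 132.6] size 96.1 103.5 short axis 28.9
side 684 centre [563.3 121. ] size 88.0 126.8 short axis 49.6
[-140.8   37.6]
[-138.2   26.3]
```

View pics/scene4.png

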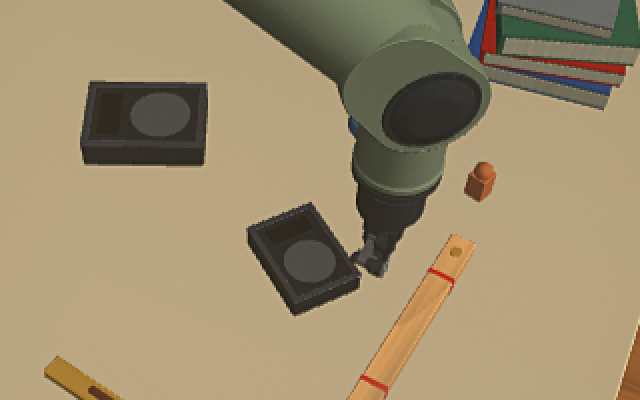

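Call:
apply_moves(
  travel=[
    [0,1.4,-7],
    [0,2.8,-14],
    [0,4,-20],
    [0,5.5,-25],
    [0,7.5,-30],
    [0,9.7,-34.7],
    [0,12,-39.2],
    [0,14.6,-43.5],
  ],
  spin=[0,0,0,0,0,0,0,0],
)

```text
time: 7.05
tcp_pos: [633.7, 103.9, 9.9]
eef_rot: [0.528, -0.471, 0.527, 0.47]
force: [5.8, 2.1, 3.4]
finger_gap: -0.1
```

```bash
python3 - <<'E'
from h import *
info()
for cc,sa in stone(): print(rail(cc).round(1))
cv2.imwrite('pics/scene5.png',vision.grab_frame('scene')['color'][100:300,200:520,::-1].repeat(2,0).repeat(2,1))
E
```

```text
t7.05 tcp [633.7 103.9   9.9] F [5.8 2.1 3.4] gap-0.1 zyaw83.5
scene 1120 centre [555.6 112.5] size 89.5 125.7 short axis 35.9
side 740 centre [552.3 114.2] size 91.9 128.6 short axis 37.4
[-144.8   16.9]
[-148.3   18.2]
```

View pics/scene5.png

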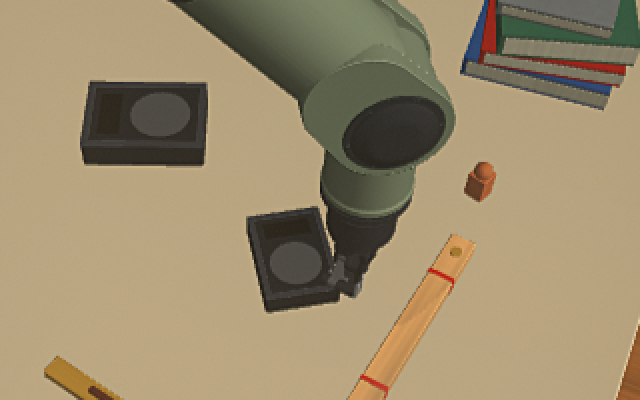

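Call:
apply_moves(
  travel=[
    [0,2.4,-3.8],
    [0,4.9,-7.5],
    [0,7.6,-11.1],
    [0,10.5,-14.6],
    [0,13.5,-17.9],
    [0,16.7,-21],
    [0,20.1,-24],
    [0,23.6,-26.8],
  ],
  spin=[0,0,0,0,0,0,0,0],
)

```text
time: 8.2
tcp_pos: [606.8, 79.9, 9.5]
eef_rot: [0.528, -0.471, 0.527, 0.471]
force: [4.9, 0.2, 2.0]
finger_gap: -0.2
```

```bash
python3 - <<'E'
from h import *
info()
for cc,sa in stone(): print(rail(cc).round(1))
cv2.imwrite('pics/scene6.png',vision.grab_frame('scene')['color'][100:300,200:520,::-1].repeat(2,0).repeat(2,1))
E
```

```text
t8.20 tcp [606.8  79.9   9.5] F [4.9 0.2 2. ] gap-0.2 zyaw83.5
scene 662 centre [527.7 110.8] size 65.3 130.5 short axis 33.8
side 639 centre [534.3 109.3] size 93.7 127.9 short axis 24.7
[-172.4   12.1]
[-165.7   11.3]
```

View pics/scene6.png

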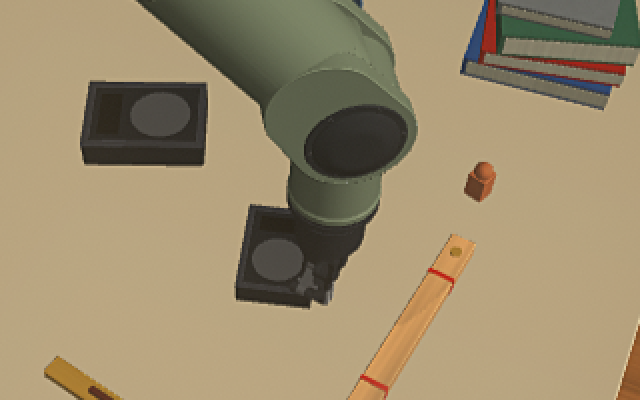

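Call:
apply_moves(
  travel=[
    [-2,-7,4],
    [-40,-7,6],
    [-50,15,35],
    [-50,50,72],
    [-50,80,105],
    [-45,92,118],
    [-20,92,118],
    [0,92,118],
  ],
  spin=[0,0,0,0,0,0,0,0],
)

```text
time: 9.35
tcp_pos: [528.5, 207.4, 8.1]
eef_rot: [0.527, -0.471, 0.528, 0.471]
force: [-0.7, 1.3, 0.2]
finger_gap: -0.3
```

```bash
python3 - <<'E'
from h import *
t,_=info()
for cc,sa in stone():
  u,v=frame(cc,sa); d=t[:2]-cc; print(rail(cc).round(1),'u,v',d@u,d@v)
cv2.imwrite('pics/scene7.png',vision.grab_frame('scene')['color'][100:300,200:520,::-1].repeat(2,0).repeat(2,1))
E
```

```text
t9.35 tcp [528.5 207.4   8.1] F [-0.7  1.3  0.2] gap-0.3 zyaw83.5
scene 1048 centre [537.3 111.6] size 89.7 124.7 short axis 17.0
side 492 centre [521.7 110.1] size 77.7 126.3 short axis 31.2
[-163.   14.] u,v 19.628209299106054 -94.11643212063652
[-178.3   10.6] u,v 56.28523249386948 -79.66811405871081
```

View pics/scene7.png

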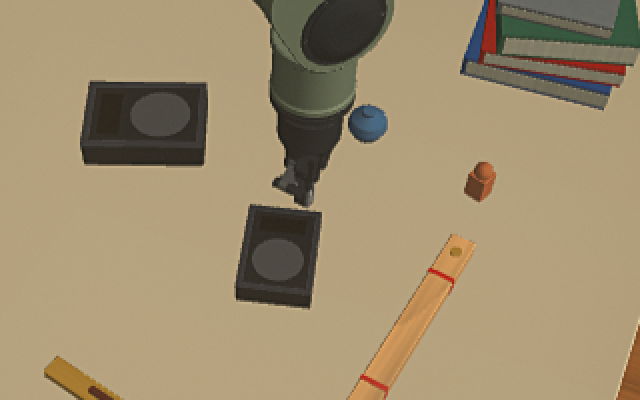

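Call:
apply_moves(
  travel=[
    [0,-6,4],
    [0,-13,5],
    [0,-15.4,-0.5],
    [0,-17.8,-6],
    [0,-20,-11],
    [0,-23,-14.5],
    [0,-26,-18],
    [0,-29,-21.5],
  ],
  spin=[0,0,0,0,0,0,0,0],
)

```text
time: 10.5
tcp_pos: [555.0, 183.2, 9.4]
eef_rot: [0.528, -0.471, 0.527, 0.471]
force: [-0.8, 4.6, 0.1]
finger_gap: 0.3
```

```bash
python3 - <<'E'
from h import *
t,_=info()
for cc,sa in stone():
  u,v=frame(cc,sa); d=t[:2]-cc; print(rail(cc).round(1),'u,v',d@u,d@v)
cv2.imwrite('pics/scene8.png',vision.grab_frame('scene')['color'][100:300,200:520,::-1].repeat(2,0).repeat(2,1))
E
```

```text
t10.50 tcp [555.  183.2   9.4] F [-0.8  4.6  0.1] gap0.3 zyaw83.5
scene 938 centre [538.7 101. ] size 89.6 124.9 short axis 11.0
side 626 centre [535.5 101.9] size 92.6 125.7 short axis 11.7
[-160.4    3.6] u,v 31.6177577292549 -77.61543407877572
[-163.7    4.1] u,v 35.604239162688785 -75.61812565226192
```

View pics/scene8.png

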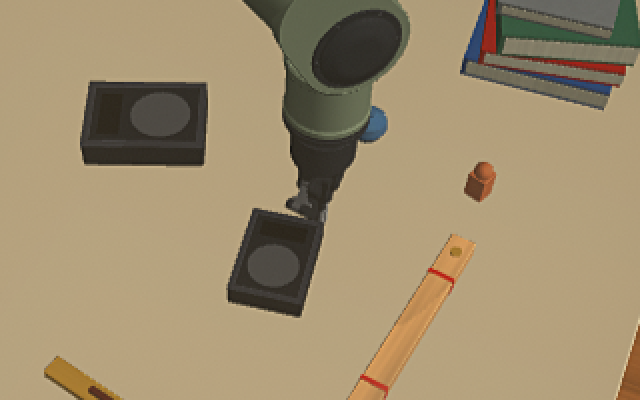

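Call:
apply_moves(
  travel=[
    [-2,2,7],
    [-40,5,8],
    [-50,30,-8],
    [-50,65,-35],
    [-50,90,-54],
    [-45,97,-59],
    [-20,97,-59],
    [0,97,-59],
  ],
  spin=[0,0,0,0,0,0,0,0],
)

```text
time: 11.65
tcp_pos: [452.1, 135.9, 8.6]
eef_rot: [0.528, -0.471, 0.527, 0.471]
force: [0.5, 0.6, -0.7]
finger_gap: 0.2
```

```bash
python3 - <<'E'
from h import *
t,_=info()
for cc,sa in stone():
  u,v=frame(cc,sa); d=t[:2]-cc; print(rail(cc).round(1),'u,v',d@u,d@v)
cv2.imwrite('pics/scene9.png',vision.grab_frame('scene')['color'][100:300,200:520,::-1].repeat(2,0).repeat(2,1))
E
```

```text
t11.65 tcp [452.1 135.9   8.6] F [ 0.5  0.6 -0.7] gap0.2 zyaw83.5
scene 1103 centre [538.6 101. ] size 89.6 125.6 short axis 10.6
side 148 centre [548.9 145.6] size 36.2 71.8 short axis 48.2
[-160.4    3.5] u,v -78.58419525808785 -50.213749837468995
[-155.2   49. ] u,v -71.73300668017612 -65.67436704312426
```

View pics/scene9.png

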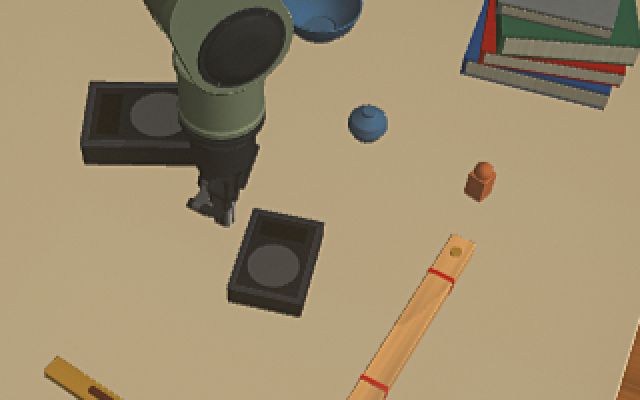

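Call:
apply_moves(
  travel=[
    [0,-6,1.5],
    [0,-12,3.3],
    [0,-17.5,5.2],
    [0,-22.7,7.2],
    [0,-28,9],
    [0,-33.4,10.6],
    [0,-38.9,12],
    [0,-44.5,13.2],
  ],
  spin=[0,0,0,0,0,0,0,0],
)

```text
time: 12.8
tcp_pos: [496.9, 144.1, 9.3]
eef_rot: [0.527, -0.471, 0.528, 0.471]
force: [-6.8, 3.5, 3.9]
finger_gap: -0.0
```

```bash
python3 - <<'E'
from h import *
t,_=info()
for cc,sa in stone():
  u,v=frame(cc,sa); d=t[:2]-cc; print(rail(cc).round(1),'u,v',d@u,d@v)
cv2.imwrite('pics/scene10.png',vision.grab_frame('scene')['color'][100:300,200:520,::-1].repeat(2,0).repeat(2,1))
E
```

```text
t12.80 tcp [496.9 144.1   9.3] F [-6.8  3.5  3.9] gap-0.0 zyaw83.5
scene 950 centre [553.2  95.5] size 90.0 123.2 short axis -2.2
side none
[-145.3   -0.2] u,v -58.1426168285597 -46.42268611865362
```

View pics/scene10.png

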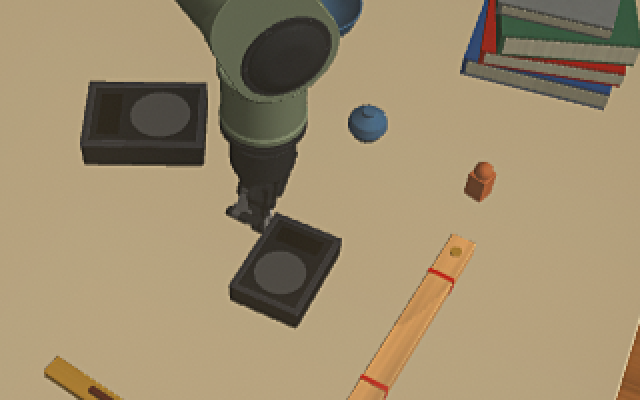

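Call:
apply_moves(
  travel=[
    [0,-3,0.3],
    [0,-6,0.5],
    [0,-8.5,0.7],
    [0,2,0],
    [0,15,0],
    [-20,20,0],
    [-60,20,0],
    [-90,20,0],
  ],
  spin=[0,0,0,0,0,0,0,0],
)

```text
time: 13.95
tcp_pos: [476.8, 145.8, 100.6]
eef_rot: [0.527, -0.471, 0.527, 0.471]
force: [0.6, -0.7, -0.3]
finger_gap: 0.1
```

```bash
python3 - <<'E'
from h import *
t,_=info()
for cc,sa in stone(['scene','side','wrist']):
  u,v=frame(cc,sa); d=t[:2]-cc; print(rail(cc).round(1),'u,v',d@u,d@v)
for n in ['scene','wrist']:
  cv2.imwrite(f'pics/{n}11.png',vision.grab_frame(n)['color'][:,:,::-1])
E
```

```text
t13.95 tcp [476.8 145.8 100.6] F [ 0.6 -0.7 -0.3] gap0.1 zyaw83.5
scene 437 centre [535.8  78.9] size 52.1 89.9 short axis 25.3
side 635 centre [555.7  94.3] size 93.5 125.6 short axis -4.8
wrist 5372 centre [535.1  74.3] size 54.7 84.6 short axis -5.6
[-160.7  -18.7] u,v -24.828531255001838 -85.73687422717973
[-142.7   -1.2] u,v -82.94275788228693 -44.749543846156385
[-160.9  -23.3] u,v -64.9995464529172 -65.46895899898361
```

View pics/wrist11.png

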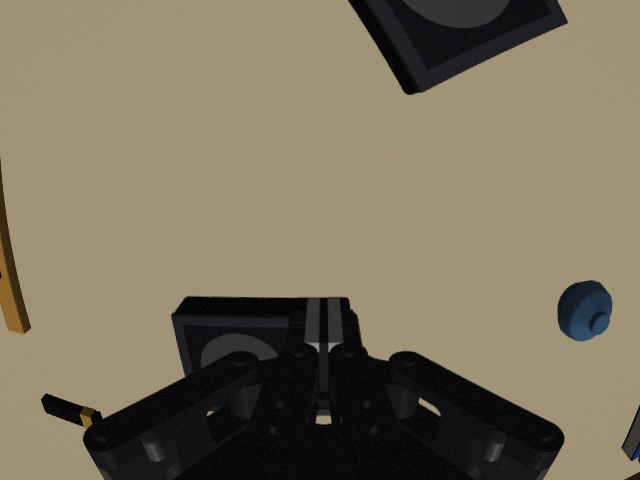

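View pics/scene11.png

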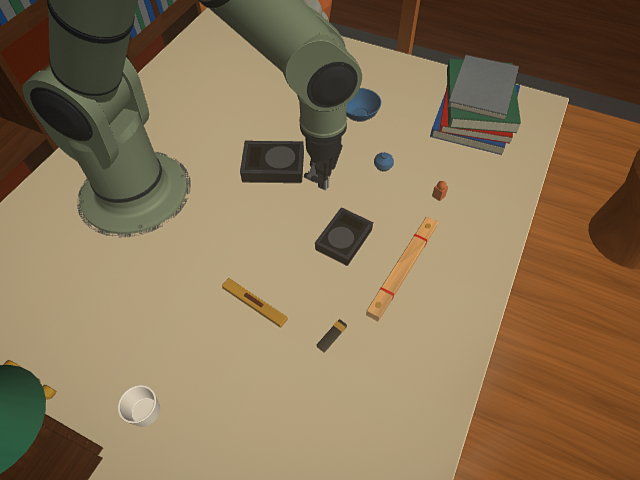

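Call:
apply_moves(
  travel=[
    [0,-2,-10],
    [0,-4,-20],
    [0,-6,-30],
    [0,-7,-42],
    [20,-7,-42],
    [40,-7,-42],
    [45,-7,-42],
    [45,-7,-42],
  ],
  spin=[0,0,0,0,0,0,0,0],
  hand=0.3,
)

```text
time: 15.2
tcp_pos: [479.7, 103.1, 54.4]
eef_rot: [0.527, -0.471, 0.528, 0.471]
force: [0.1, 0.1, 1.3]
finger_gap: 59.6
```

```bash
python3 - <<'E'
from h import *
t,_=info()
for n in ['scene','side','wrist']:
    c,P,ray,o=cloud(n); z=P[...,2]; sat=c.max(-1).astype(int)-c.min(-1)
    k=(z>27)&(z<39)&(sat<45)&(P[...,0]>495)&(P[...,0]<640)&(P[...,1]>10)&(P[...,1]<180)
    p=P[k]
    if len(p)>50:
        cc,w,h,a=rect(p[:,:2]); print(n,len(p),cc,w,h,a,rail(cc))
    k=(z>18)&(z<32)&(sat>45)&(P[...,0]>660)&(P[...,0]<760)&(P[...,1]>-90)&(P[...,1]<250)
    if k.sum()>50: print('rail',rect(P[k][:,:2]))
    k=(z<65)&(z>2)&(P[...,0]<500)&(P[...,0]>440)&(P[...,1]>40)&(P[...,1]<165)
    if k.sum()>5: print('fingers',k.sum(),P[k].min(0).round(),P[k].max(0).round())
    cv2.imwrite(f'pics/{n}12.png',c[:,:,::-1])
E
```

```text
t15.20 tcp [479.7 103.1  54.4] F [0.1 0.1 1.3] gap59.6 zyaw83.5
scene 1644 [557.97894287  92.91488647] 129.16322326660156 91.32177734375 84.37948608398438 [-140.26480173   -2.27818436]
rail (array([715.2208252 ,  75.88887787]), 300.67462158203125, 33.16034698486328, 83.52877807617188)
fingers 174 [441.  40.   2.] [500. 165.  64.]
side 588 [555.08947754  93.85806274] 127.01309204101562 93.74053192138672 83.78144073486328 [-143.24246374   -1.66816772]
rail (array([712.21551514,  86.2403717 ]), 284.4542541503906, 39.94387435913086, 83.13530731201172)
fingers 69 [440.  42.   2.] [500. 164.  64.]
wrist 11931 [543.35632324  95.52945709] 97.97740173339844 67.62932586669922 82.85198974609375 [-155.08940284   -1.33574811]
fingers 717 [440.  40.   2.] [500. 165.  65.]
```

View pics/side12.png

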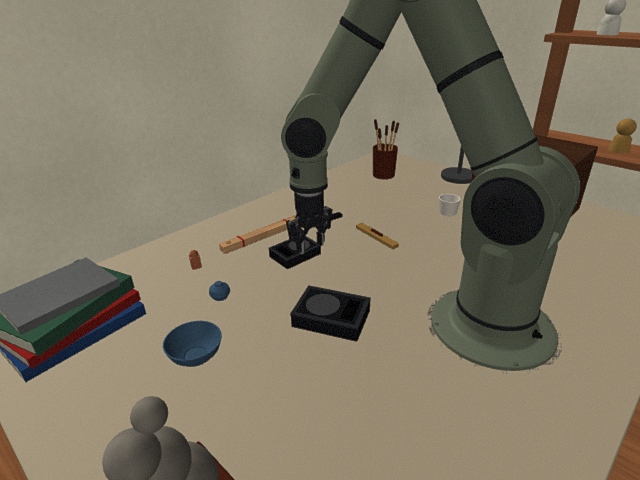

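View pics/scene12.png

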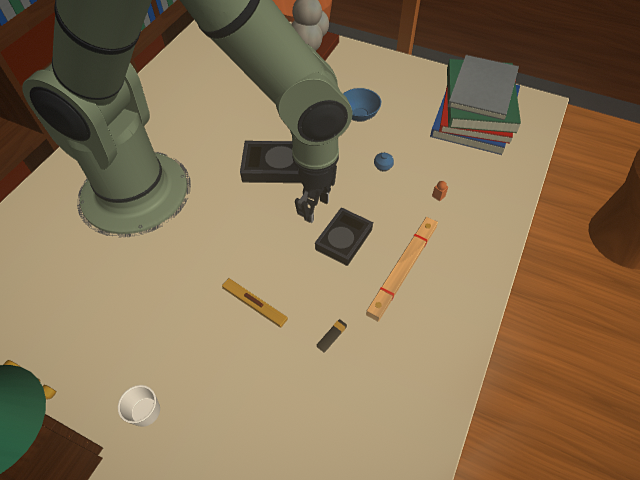

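Call:
apply_moves(
  travel=[
    [20,0,0],
    [40,0,0],
    [48,0,0],
    [48,-5,0],
    [48,-10,0],
    [48,-15,0],
    [48,-20,0],
    [48,-25,0],
  ],
  spin=[0,0,0,0,0,0,0,0],
)

```text
time: 16.35
tcp_pos: [503.9, 100.5, 6.3]
eef_rot: [0.527, -0.471, 0.528, 0.471]
force: [-10.9, 1.7, 8.0]
finger_gap: 60.2
```

Call:
apply_moves(
  travel=[
    [0,-5,0],
    [0,-10,0],
    [0,-15,0],
    [0,-20,0],
    [0,-25,0],
    [0,-30,0],
    [0,-35,0],
    [0,-40,0],
  ],
  spin=[0,0,0,0,0,0,0,0],
)

```text
time: 17.35
tcp_pos: [543.1, 95.9, 6.2]
eef_rot: [0.527, -0.47, 0.528, 0.471]
force: [-10.6, 0.1, 9.0]
finger_gap: 59.4
```

```bash
cat >> h.py <<'E'
def both(tag):
    t,_=info(); print('tcp rail',rail(t[:2]).round(1))
    for n in ['scene','side']:
        c,P,ray,o=cloud(n); z=P[...,2]; sat=c.max(-1).astype(int)-c.min(-1)
        k=(z>27)&(z<39)&(sat<45)&((P[...,:2]-RO)@RX>-250)&((P[...,:2]-RO)@RX<5)&(P[...,1]>0)&(P[...,1]<200)
        k&=((P[...,:2]-t[:2])@RX>14)
        p=P[k]
        if len(p)>50:
            cc,w,h,a=rect(p[:,:2]); print(n,len(p),cc.round(1),round(w,1),round(h,1),round(a,1),'rail',rail(cc).round(1))
        cv2.imwrite(f'pics/{n}{tag}.png',c[100:300,200:520,::-1].repeat(2,0).repeat(2,1))
E
python3 -c "
from h import *
both(13)"
```

```text
t17.35 tcp [543.1  95.9   6.2] F [-10.6   0.1   9. ] gap59.4 zyaw83.5
tcp rail [-155.4   -1. ]
scene 1656 [600.8  88.4] 127.5 88.5 83.4 rail [-97.2  -2. ]
side 299 [600.7  90.2] 122.7 87.5 84.1 rail [-97.5  -0.2]
```

View pics/scene13.png

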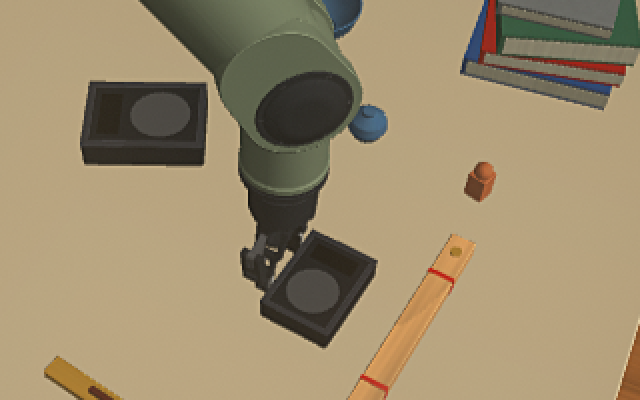

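Call:
apply_moves(
  travel=[
    [0,-5,0],
    [0,-10,0],
    [0,-15,0],
    [0,-20,0],
    [0,-25,0],
    [0,-30,0],
    [0,-35,0],
    [0,-40,0],
  ],
  spin=[0,0,0,0,0,0,0,0],
)

```text
time: 18.45
tcp_pos: [583.0, 91.5, 6.2]
eef_rot: [0.527, -0.47, 0.528, 0.471]
force: [-8.8, 1.7, 6.4]
finger_gap: 60.0
```

Call:
apply_moves(
  travel=[
    [0,-2,0],
    [0,-4,0],
    [0,-6,0],
    [0,-8,0],
  ],
  spin=[0,0,0,0],
)

```text
time: 18.95
tcp_pos: [590.9, 90.6, 6.2]
eef_rot: [0.527, -0.47, 0.528, 0.471]
force: [-10.4, 1.0, 6.8]
finger_gap: 59.5
```

```bash
python3 -c "
from h import *
both(14)"
```

```text
t18.95 tcp [590.9  90.6   6.2] F [-10.4   1.    6.8] gap59.5 zyaw83.5
tcp rail [-107.3   -0.9]
scene 1698 [648.6  82.5] 127.1 88.5 83.5 rail [-49.1  -2.4]
side 287 [648.7  83.5] 127.5 88.4 84.1 rail [-49.   -1.4]
```

View pics/scene14.png

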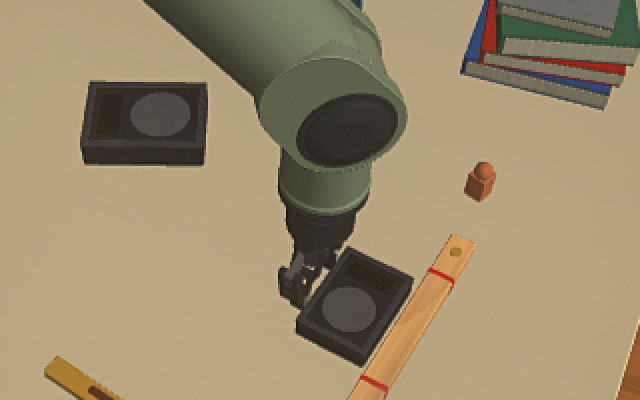

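About 4 mm left; creeping until the force rises.

Call:
apply_moves(
  travel=[
    [0,-1,0],
    [0,-2,0],
    [0,-3,0],
  ],
  spin=[0,0,0],
)

```text
time: 19.42
tcp_pos: [593.8, 90.2, 6.2]
eef_rot: [0.527, -0.47, 0.528, 0.471]
force: [-9.0, 0.4, 6.0]
finger_gap: 60.1
```

Call:
apply_moves(
  travel=[
    [0,-0.5,0],
    [0,-1,0],
  ],
  spin=[0,0],
)

```text
time: 19.68
tcp_pos: [594.8, 90.1, 6.2]
eef_rot: [0.527, -0.47, 0.528, 0.471]
force: [-9.6, 1.8, 6.8]
finger_gap: 59.9
```

Call:
apply_moves(
  travel=[
    [0,-0.5,0],
    [0,-1,0],
  ],
  spin=[0,0],
)

```text
time: 19.92
tcp_pos: [595.8, 90.0, 6.1]
eef_rot: [0.527, -0.47, 0.528, 0.471]
force: [-9.5, 1.8, 6.5]
finger_gap: 59.9
```

Call:
apply_moves(
  travel=[
    [0,-0.5,0],
    [0,-1,0],
  ],
  spin=[0,0],
)

```text
time: 20.18
tcp_pos: [596.8, 89.9, 6.2]
eef_rot: [0.527, -0.47, 0.528, 0.471]
force: [-10.6, 0.7, 7.1]
finger_gap: 59.7
```

Call:
apply_moves(
  travel=[
    [0,-0.5,0],
    [0,-1,0],
  ],
  spin=[0,0],
)

```text
time: 20.42
tcp_pos: [597.8, 89.8, 6.2]
eef_rot: [0.527, -0.47, 0.528, 0.471]
force: [-9.1, 1.5, 6.4]
finger_gap: 59.7
```

Call:
apply_moves(
  travel=[
    [0,-0.5,0],
    [0,-1,0],
  ],
  spin=[0,0],
)

```text
time: 20.68
tcp_pos: [598.3, 89.7, 6.1]
eef_rot: [0.526, -0.47, 0.528, 0.472]
force: [-13.6, 1.5, 10.1]
finger_gap: 60.0
```

```bash
python3 -c "
from h import *
both(15)"
```

```text
t20.68 tcp [598.3  89.7   6.1] F [-13.6   1.5  10.1] gap60.0 zyaw83.5
tcp rail [-99.8  -0.9]
scene 1735 [655.8  81.5] 126.3 88.0 83.6 rail [-41.7  -2.5]
side 280 [657.2  84.7] 120.0 89.3 83.7 rail [-40.7   0.8]
```

View pics/scene15.png

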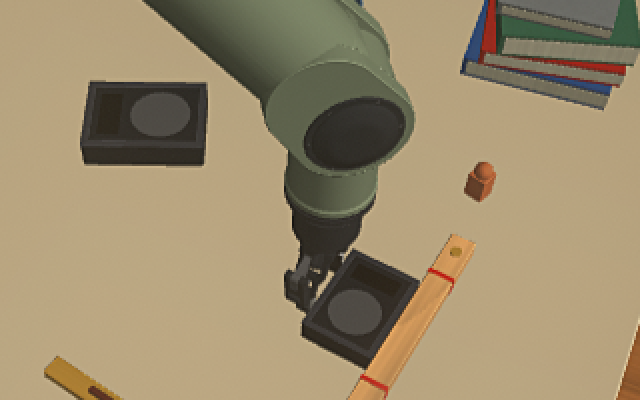

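Call:
apply_moves(
  travel=[
    [0,-0.5,0],
    [0,-1,0],
  ],
  spin=[0,0],
)

```text
time: 21.02
tcp_pos: [598.4, 89.7, 6.1]
eef_rot: [0.526, -0.47, 0.529, 0.472]
force: [-21.0, 1.3, 16.5]
finger_gap: 60.1
```

Call:
apply_moves(
  travel=[
    [0,-0.5,0],
    [0,-0.5,0],
  ],
  spin=[0,0],
)

```text
time: 21.28
tcp_pos: [598.4, 89.7, 6.0]
eef_rot: [0.526, -0.47, 0.529, 0.472]
force: [-22.5, 1.5, 16.8]
finger_gap: 60.0
```

Seated: TCP stalled and force has risen to 22 N. Backing off gently, then up.

Call:
apply_moves(
  travel=[
    [0,1.5,0],
    [0,4,0],
    [0,9,0],
    [0,18,0],
    [0,30,0],
    [-20,40,0],
    [-60,55,0],
    [-110,80,0],
  ],
  spin=[0,0,0,0,0,0,0,0],
)

```text
time: 22.28
tcp_pos: [520.6, 98.4, 116.8]
eef_rot: [0.527, -0.471, 0.528, 0.471]
force: [0.1, 0.2, 0.6]
finger_gap: 60.1
```

Call:
apply_moves(
  travel=[
    [-20,20,20],
    [-40,40,40],
    [-60,50,60],
    [-60,50,60],
  ],
  spin=[0,0,0,0],
)

```text
time: 22.78
tcp_pos: [478.6, 165.3, 177.6]
eef_rot: [0.528, -0.472, 0.526, 0.471]
force: [-1.3, 0.1, -0.2]
finger_gap: 59.7
```

```bash
python3 -c "
from h import *
both(16)
for n in ['scene','side']:
    c,P,ray,o=cloud(n); z=P[...,2]; sat=c.max(-1).astype(int)-c.min(-1)
    k=(z>15)&(z<32)&(sat>45)&(P[...,0]>660)&(P[...,0]<760)&(P[...,1]>-90)&(P[...,1]<250)
    print(rect(P[k][:,:2]))
    hsv=cv2.cvtColor(c,cv2.COLOR_RGB2HSV)
    r=k&((hsv[...,0]<6)|(hsv[...,0]>174))&(hsv[...,1]>130)
    print('red rail y',np.round(sorted(((P[r][:,:2]-RO)@RY)),0)[::6])
    for nm,x,y,rr in [('seal',720,321,35),('dropper',550,357,45),('stick',636.5,-148,60),('pw',448,-150,100),('cup',378,-449,60),('washer',416,514,90)]:
        q=P[(z>6)&(z<62)&(np.hypot(P[...,0]-x,P[...,1]-y)<rr)]
        if len(q)>20: print(n,nm,rect(q[:,:2]))
"
```

```text
t22.77 tcp [478.6 165.3 177.6] F [-1.3  0.1 -0.2] gap59.7 zyaw83.6
tcp rail [-227.3   60.7]
scene 1762 [655.1  81.8] 127.0 91.0 83.1 rail [-42.6  -2.3]
side 651 [652.5  82.4] 126.1 94.3 84.1 rail [-45.1  -2.1]
(array([715.16723633,  77.19886017]), 302.5246276855469, 33.72097396850586, 83.54789733886719)
red rail y [-87. -86. -85. -84. -83. -82.  83.  85.  86.  87.]
scene seal (array([716.37921143, 314.28106689]), 46.56454849243164, 26.978954315185547, 12.480740547180176)
scene dropper (array([555.73150635, 354.38360596]), 47.94978332519531, 49.95185089111328, 67.72615051269531)
scene stick (array([ 636.91418457, -148.15008545]), 78.19347381591797, 23.19337272644043, 75.00426483154297)
scene pw (array([ 446.78701782, -180.46942139]), 118.58401489257812, 171.5695037841797, 88.2026138305664)
scene cup (array([ 371.51757812, -448.87124634]), 69.71073913574219, 70.85138702392578, 76.36726379394531)
scene washer (array([423.71154785, 508.79840088]), 129.93911743164062, 106.67045593261719, 82.3267822265625)
(array([712.22198486,  78.10598755]), 301.4561767578125, 38.126922607421875, 83.30047607421875)
red rail y [-89. -85.  82.  85.  87.]
side seal (array([716.03314209, 322.8968811 ]), 27.11893653869629, 25.670644760131836, 66.29785919189453)
side dropper (array([548.86273193, 359.59020996]), 50.681148529052734, 44.13001251220703, 58.083839416503906)
side stick (array([ 633.34631348, -147.36387634]), 81.943359375, 28.195676803588867, 72.28479766845703)
side pw (array([ 445.71087646, -147.38519287]), 30.10575294494629, 170.68138122558594, 80.61141204833984)
side cup (array([ 368.67684937, -447.70883179]), 68.77268981933594, 75.90128326416016, 29.824054718017578)
side washer (array([415.97796631, 514.36901855]), 116.60662078857422, 120.2121810913086, 61.71869659423828)
```

View pics/scene16.png

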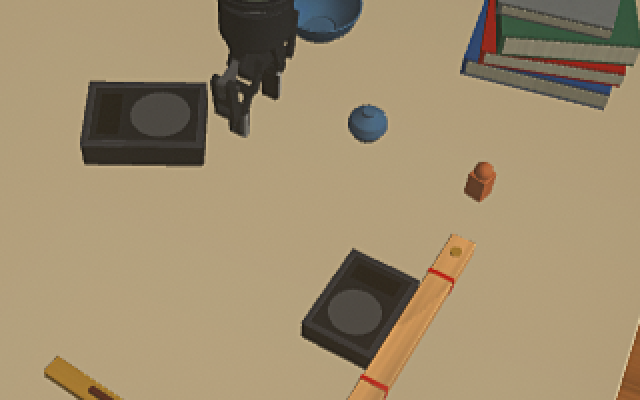

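View pics/side16.png

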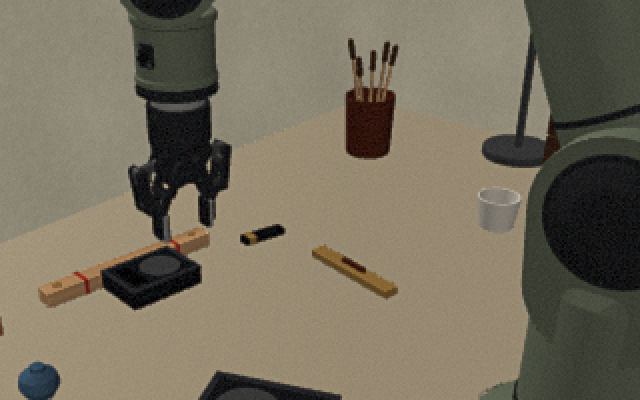

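```bash
python3 -c "
from plant import env
print(env.sign_off()); print(env.state()['time'])"
```

```text
the job is handed in; nothing more can be done
None
the job is handed in; nothing more can be done
```

The inkstone is against the stop with a long side flat to it, wholly between the red marks, and the hand is clear. I handed the job in just after about 23 s on the robot's clock.

- **Turning:** I pushed the corners in turn with the closed fingertips, never grasping or lifting. That squared the stone to within about 1° of the stop while it was still about 95 mm short.
- **Pushing home:** I then pushed it straight in with both fingertips at about 40 mm/s, slowing to a creep at the end. I stopped when the fingers stalled and the force rose from about 10 N to 22 N.

Last checks with the hand away:

| Check | Measured | Wanted |
|---|---|---|
| Stone centre to stop face (x) | -42.6 mm (scene), -45.1 mm (side) | -45 mm |
| Stone centre along the stop (y) | about -2 mm | within about ±20 mm |
| Angle against the stop | 83.1° / 84.1°, rail 83.5° / 83.3° | equal |

- **Disagreements:** The two x readings differ by 2.5 mm, roughly the calibration error. I took contact from the force and the stall rather than from the images.
- **Bystanders:** None shows any sign of having moved. The final fits for the seal, dropper, washer, cup and paperweight differed from the first ones by a few millimetres to about 30 mm. The fit window differed from the first one, and the paperweight's 30 mm came from a fit far wider than the bar. Those fits do not confirm their positions exactly.

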